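# Return the sample bottles to their spill trays beside the balance

## Robot

A 6-joint arm with a two-finger parallel gripper is mounted at the origin on the work surface. World frame = base frame: x ahead of the robot, y to its left, z up, the work surface at z = 0. Lengths are in m, angles in rad, forces in N, time in s.
With the tool pointing down it reaches from about 0.3 to 0.75 m from the base axis. Payload 8.5 kg.
Tool frame: the origin (TCP) lies at the very end of the fingers, on their centre line; the grasp point (between the pads) lies robot.grip_point_offset behind it (robot.grip_point_offset is the distance from the TCP to the grasp point, in m); z points along the fingers, y is the direction in which the jaws open and shut (so a half turn about z gives the same grasp; the last joint's range is limited). The gripper opens to 88 mm and grips with 3 to 60 N. Pads are 18 mm wide; open, the fingers measure 123 mm over their backs; the gripper's body (75 mm by 187 mm) begins 45 mm behind the grasp point.
Start: joints at [-1.478, 0.381, 1.297, -0, 1.464, -0.215], TCP at [0.167, -0.524, 0.239] pointing down, gripper open.
Joint ranges: [-3.11, 3.11], [-0.89, 2.33], [0.22, 2.48], [-1.42, 4.56], [0.17, 2.85], [-2.88, 2.88]. Speed limits (rad/s): [2.39, 2.39, 3.14, 3.14, 3.14, 3.14].

## Interface

Orientations are given as a 3x3 rotation matrix whose columns are the frame's x, y, z axes.
In Python, from workcell import robot, optics, workorder gives the robot as it stands.
- The arm moves only by the shell command python3 -m jog 'ROWS'. ROWS is a JSON object of lists of equal length, an entry for each row: "fingers": the opening, from 0 (shut) to 1 (fully open); "offset": the shift along the tool's x, y, z in units of 40 mm (1.0 is 40 mm), a list of three; "twist": the turn, a rotation vector about the tool's x, y, z in units of 8 degrees (1.0 is 8 degrees), a list of three. A call has 1 to 20 rows; each row is the pose to reach, as a shift and turn from the pose measured when the call began, along the tool's axes at that moment; what a row does not reach only later rows make up. A row lasts 1/10 s, in which the tool goes at most 50 mm and 8.59 degrees, less where a joint would pass 70% of its speed; a pose out of reach is approached as far as the arm can. A call with a gripper value outside its range is refused whole. The fingers move at their own pace and stop on an object; the grip force is fixed at half the most. Time passes only in rows, so rows that repeat a pose let the fingers close. It gives the time, the measured TCP pose, the force and the opening at its end, in the units of the state.
- robot.read_state(): the state, without advancing time (a new reading comes with each control period).
- optics.read_camera(name): name is "side" or "top" or "wrist"; returns the picture (384x512x3 uint8, blue, green, red); there is no depth.
- optics.get_calibration(name): a dict with "camera_matrix" (3x3 intrinsics, pixels), "extrinsics" (4x4, takes a point from camera to world coordinates). Camera axes: x right, y down, z forward; pixel columns grow to the right and rows downward; lengths in m; the calibration is good to about 2 mm. A picture is of the moment at which its call begins: read the wrist's pose just before it. get_calibration takes no time and is no camera call; for the wrist camera it gives the pose at the moment of the call.
- workorder.close_job(): hands the job in, once; it reports no verdict.
The state is a dict: "time_s": time; "qpos": joint angles; "qd": joint speeds; "joint_efforts": joint torques, N m; "tcp_pos": TCP position; "ee_rot": TCP orientation; "force": force on the tool from outside, world axes, zero at the start; "moment": the same for the moment, N m; "width": finger opening in m.
Only numpy, scipy, OpenCV 4.12 (cv2) and the standard library are available. Lean on these libraries where they do the work, as an engineer would, in place of code of your own. Each camera call takes 0.05 s, during which the arm holds its last target.

## Task

Weighing is finished: put each of the four white sample bottles back into the spill tray whose shape and size match its foot (wide round, slim round, square, oblong), standing upright and flat on the tray's floor inside the lip. Set them down gently without letting them drop, never tip one over, and leave the small steel check weight and the amber vial standing where they are.

Things in the scene. Friction and masses are not known exactly. Their poses are not given: they have to be found in the camera images.
- bottle_wide_mid (a point): closed rigid white plastic sample bottle with a teal screw cap, loose, standing upright, about 180 g (may differ by a third). Its foot is round, 60 mm across; it is 80 mm tall, with straight sides up to 56 mm, then a shoulder and from 64 mm up a round cap 40 mm across. The point is its centre, on the upright axis 40 mm above its underside; z is up.
- bottle_slim_mid (a point): closed rigid white plastic sample bottle with a teal screw cap, loose, standing upright, about 90 g (may differ by a third). Its foot is round, 38 mm across; it is 80 mm tall, with straight sides up to 60 mm, then a shoulder and from 66 mm up a round cap 28 mm across. The point is its centre, on the upright axis 40 mm above its underside; z is up.
- bottle_square_mid (a point): closed rigid white plastic sample bottle with a teal screw cap, loose, standing upright, about 170 g (may differ by a third). Its foot is square, 50 by 50 mm (sides along its x and y); it is 80 mm tall, with straight sides up to 58 mm, then a shoulder and from 64 mm up a round cap 28 mm across. The point is its centre, on the upright axis 40 mm above its underside; z is up.
- bottle_oblong_mid (a point): closed rigid white plastic sample bottle with a teal screw cap, loose, standing upright, about 150 g (may differ by a third). Its foot is oblong, 66 mm along its x by 34 mm along its y; it is 80 mm tall, with straight sides up to 58 mm, then a shoulder and from 64 mm up a round cap 26 mm across. The point is its centre, on the upright axis 40 mm above its underside; z is up.
- tray_wide: the larger round dark grey spill tray, 88 mm across outside, 80 mm inside, fixed to the bench; floor 3 mm thick, lip 11 mm high over the bench and 4 mm thick. Origin: centre of its underside, on the bench; z is up.
- tray_slim: the smaller round dark grey spill tray, 66 mm across outside, 58 mm inside, fixed to the bench; floor 3 mm thick, lip 11 mm high over the bench and 4 mm thick. Origin: centre of its underside, on the bench; z is up.
- tray_square: the square dark grey spill tray, 78 by 78 mm outside, 70 by 70 mm inside, sides along its x and y, fixed to the bench; floor 3 mm thick, lip 11 mm high over the bench and 4 mm thick. Origin: centre of its underside, on the bench; z is up.
- tray_oblong: the oblong dark grey spill tray, 94 mm along its x by 62 mm along its y outside, 86 by 54 mm inside, fixed to the bench; floor 3 mm thick, lip 11 mm high over the bench and 4 mm thick. Origin: centre of its underside, on the bench; z is up.
- weight_mid (a point): small steel check weight with a knob on top, 24 mm across and 37 mm tall, standing loose on the bench (bystander). The point is its centre, 18.5 mm up.
- vial_mid (a point): small amber glass vial, 23 mm across and 42 mm tall, standing loose on the bench (bystander). The point is its centre, 21 mm up.

How it is judged:
At the end, for the whole second after the job is handed in: Each bottle stands upright (within 3.4 degrees) and still, its foot flat on the floor of its own matching tray (height within 4 mm), centred within 15 mm (horizontal distance between bottle_wide_mid and tray_wide below 0.015 m and z of bottle_wide_mid in the frame of tray_wide between 0.039 and 0.047 m and angle between each of bottle_wide_mid, bottle_slim_mid, bottle_square_mid, bottle_oblong_mid's own z axis and vertical below 0.06 rad and linear speed of each of bottle_wide, bottle_slim, bottle_square, bottle_oblong below 0.02 m/s and angular speed of each of bottle_wide, bottle_slim, bottle_square, bottle_oblong below 0.2 rad/s and horizontal distance between bottle_slim_mid and tray_slim below 0.015 m and z of bottle_slim_mid in the frame of tray_slim between 0.039 and 0.047 m and horizontal distance between bottle_square_mid and tray_square below 0.015 m and z of bottle_square_mid in the frame of tray_square between 0.039 and 0.047 m and horizontal distance between bottle_oblong_mid and tray_oblong below 0.015 m and z of bottle_oblong_mid in the frame of tray_oblong between 0.039 and 0.047 m); the robot touches nothing.
It fails at once if a sample bottle is tipped over (leans more than 40 degrees) (angle between any of bottle_wide_mid, bottle_slim_mid, bottle_square_mid, bottle_oblong_mid's own z axis and vertical above 0.7 rad).
It fails at once if a bottle is dropped or thrown: it moves faster than 0.65 m/s (a fall of about 20 mm) while the fingers do not hold it ((contact force between bottle_wide and the fingers below 0.1 N and linear speed of bottle_wide above 0.65 m/s) or (contact force between bottle_slim and the fingers below 0.1 N and linear speed of bottle_slim above 0.65 m/s) or (contact force between bottle_square and the fingers below 0.1 N and linear speed of bottle_square above 0.65 m/s) or (contact force between bottle_oblong and the fingers below 0.1 N and linear speed of bottle_oblong above 0.65 m/s)).
It fails at once if the check weight or the vial is pushed away (more than 30 mm) or knocked over (distance of any of weight_mid, vial_mid from where it was at the start of the episode above 0.03 m or angle between any of weight_mid, vial_mid's own z axis and vertical above 0.7 rad).
It also fails if it takes over 99 s, if anything falls off the work surface, if the arm or the gripper's body presses on something with over 40 N, if the wrist force passes 120 N, or if a joint passes its speed limit or range.

## Working session

There is one attempt and no reset: what is moved stays moved. The work goes in short steps, Python scripts to look and compute and a shell command to move; the robot and the scene stay as the last step left them, time stands still between calls to the robot, and variables do not carry over. Pictures are saved under pics/ and viewed, and the job is handed in when it is done.

```bash
mkdir -p pics; ls; python3 - <<'E'
from workcell import robot, optics
import cv2,numpy as np
s=robot.read_state(); print({k:np.round(v,3).tolist() for k,v in s.items()}, robot.grip_point_offset)
for n in ("side","top","wrist"):
    c=optics.get_calibration(n); print(n,np.round(c["camera_matrix"],1).tolist(),np.round(c["extrinsics"],3).tolist())
    cv2.imwrite(f"pics/{n}0.png",optics.read_camera(n))
E
```

```text
pics
{'time_s': 0.0, 'qpos': [-1.478, 0.381, 1.298, -0.0, 1.464, -0.215], 'qd': [-0.001, -0.001, -0.0, -0.001, 0.0, 0.002], 'joint_efforts': [-0.002, -43.793, -22.456, 0.071, 0.035, -0.0], 'tcp_pos': [0.167, -0.524, 0.238], 'ee_rot': [[0.953, 0.303, -0.0], [0.303, -0.953, 0.001], [0.0, -0.001, -1.0]], 'force': [0.634, 0.624, 0.368], 'moment': [-0.059, -0.008, -0.009], 'width': 0.088} 0.0187
side [[454.4, 0.0, 255.6], [0.0, 454.4, 196.4], [0.0, 0.0, 1.0]] [[-0.915, -0.236, 0.327, 0.275], [-0.403, 0.538, -0.74, 0.562], [-0.001, -0.809, -0.588, 0.534], [0.0, 0.0, 0.0, 1.0]]
top [[389.7, 0.0, 255.2], [0.0, 389.7, 200.5], [0.0, 0.0, 1.0]] [[-0.027, -0.98, 0.196, 0.426], [-0.999, 0.022, -0.031, 0.006], [0.026, -0.197, -0.98, 0.756], [0.0, 0.0, 0.0, 1.0]]
wrist [[303.8, 0.0, 249.9], [0.0, 303.8, 194.3], [0.0, 0.0, 1.0]] [[0.303, -0.919, -0.252, 0.231], [-0.953, -0.293, -0.079, -0.504], [-0.001, 0.264, -0.965, 0.384], [0.0, 0.0, 0.0, 1.0]]
```

View pics/side0.png

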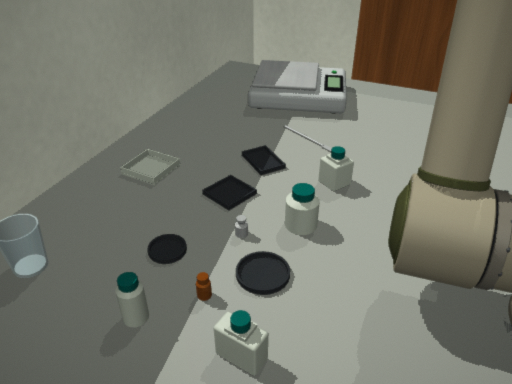

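View pics/top0.png

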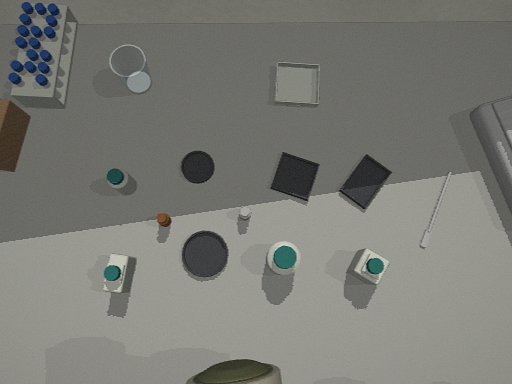

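View pics/wrist0.png

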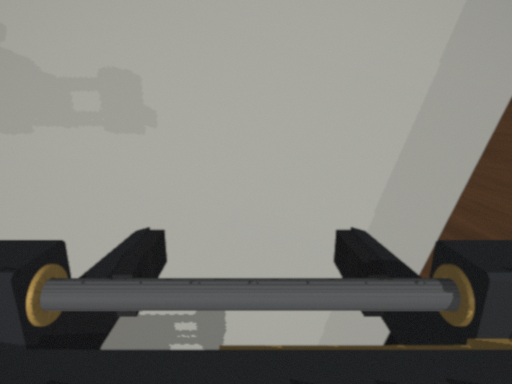

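The top view shows everything. Trays: slim (198,166), wide (205,254), square (295,176), oblong (366,182). Bottles: slim (117,178), oblong (116,273), wide (284,258), square (372,266). The vial is at (164,220) and the weight at (245,214). Next I measure caps and trays in both views.

```bash
cat > h.py <<'E'
import cv2,numpy as np
from workcell import robot, optics
def cal(n):
    c=optics.get_calibration(n); return np.array(c["camera_matrix"]),np.array(c["extrinsics"])
def toplane(px,K,T,z):
    px=np.atleast_2d(px).astype(float)
    d=np.c_[px,np.ones(len(px))]@np.linalg.inv(K).T@T[:3,:3].T
    o=T[:3,3]; s=(z-o[2])/d[:,2]
    return (o+d*s[:,None])[:,:2]
def proj(P,K,T):
    P=np.atleast_2d(P); q=(P-T[:3,3])@T[:3,:3]@K.T; return q[:,:2]/q[:,2:]
def blobs(m,amin):
    cs,_=cv2.findContours(m.astype(np.uint8)*255,cv2.RETR_EXTERNAL,cv2.CHAIN_APPROX_NONE)
    return [c for c in cs if cv2.contourArea(c)>amin]
def teal(im):
    h=cv2.cvtColor(im,cv2.COLOR_BGR2HSV); return (h[...,0]>75)&(h[...,0]<100)&(h[...,1]>120)&(h[...,2]>25)
E
python3 - <<'E'
from h import *
for n in("top","side"):
    im=cv2.imread(f"pics/{n}0.png"); K,T=cal(n)
    h=cv2.cvtColor(im,cv2.COLOR_BGR2HSV)
    print(n,"caps")
    for c in blobs(teal(im),40):
        m=cv2.moments(c); p=[m['m10']/m['m00'],m['m01']/m['m00']]
        # fit on z=.08 contour
        w=toplane(c[:,0],K,T,.08); (x,y),r=cv2.minEnclosingCircle(w.astype(np.float32))
        print(np.round(p,1),"c@.08",np.round(toplane(p,K,T,.08)[0],4),"@.072",np.round(toplane(p,K,T,.072)[0],4),"encl",round(x,4),round(y,4),round(r,4))
    print(n,"dark")
    for c in blobs(h[...,2]<70,300):
        p=c[:,0].mean(0)
        if p[1]>330 or p[0]>330 and n=="side": continue
        w=toplane(c[:,0],K,T,.011).astype(np.float32); hull=cv2.convexHull(w)
        (x,y),r=cv2.minEnclosingCircle(hull); ra=cv2.minAreaRect(hull*1000)
        print(np.round(p),"encl",round(x,4),round(y,4),round(r,4),"rect",np.round(ra[0],1),np.round(ra[1],1),round(ra[2],1))
    hs=h
    for nm,mk in (("vial",((h[...,0]<15)&(h[...,1]>140)&(h[...,2]>60))),):
        for c in blobs(mk,40):
            p=c[:,0].mean(0); print(nm,np.round(p),np.round(toplane(p,K,T,.03)[0],3))
    if n=="top": print("weight",toplane([[245,214]],K,T,.03), toplane([[284,258],[372,266],[116,273]],K,T,0.04))
    else: print("weight",toplane([[242,227]],K,T,.018))
im=cv2.imread("pics/top0.png")
a=[cv2.resize(im[y-38:y+38,x-50:x+50],(400,304),interpolation=cv2.INTER_CUBIC) for x,y in((116,273),(372,266))]
s=cv2.imread("pics/side0.png")
b=[cv2.resize(s[y-38:y+38,x-50:x+50],(400,304),interpolation=cv2.INTER_CUBIC) for x,y in((241,340),(338,170))]
cv2.imwrite("pics/zoom.png",np.vstack([np.hstack(a),np.hstack(b)])[:600])
E
```

```text
top caps
[111.6 272.5] c@.08 [0.4427 0.2308] @.072 [0.4429 0.2334] encl 0.4427 0.2307 0.0134
[374.6 265.6] c@.08 [ 0.4423 -0.2186] @.072 [ 0.4425 -0.2212] encl 0.4424 -0.2185 0.0141
[284.4 256.9] c@.08 [ 0.4612 -0.0632] @.072 [ 0.4616 -0.064 ] encl 0.4613 -0.0631 0.0193
[114.7 176. ] c@.08 [0.6114 0.2328] @.072 [0.6136 0.2355] encl 0.6108 0.233 0.0146
top dark
[205. 253.] encl 0.4755 0.081 0.0433 rect [475.1  80.5] [85.  84.3] 44.6
[365. 182.] encl 0.61 -0.2373 0.0564 rect [ 610.2 -237. ] [62.2 96.9] 50.9
[295. 178.] encl 0.6235 -0.0965 0.0546 rect [623.5 -97. ] [77.5 79.9] 69.5
[197. 167.] encl 0.6464 0.0953 0.0337 rect [645.7  95.5] [63.1 65.8] 89.6
[ 12. 137.] encl 0.7179 0.4626 0.0742 rect [717.5 462.8] [ 48.8 141.8] 79.4
vial [163. 219.] [0.541 0.157]
weight [[0.54588894 0.00284627]] [[ 0.46126449 -0.06642944]
 [ 0.44256765 -0.22701978]
 [ 0.44255268  0.23627645]]
side caps
[240.2 321.2] c@.08 [0.4396 0.2377] @.072 [0.4425 0.232 ] encl 0.439 0.2368 0.0173
[127.3 281.5] c@.08 [0.6078 0.2391] @.072 [0.6137 0.2334] encl 0.6072 0.2384 0.0187
[303. 192.] c@.08 [ 0.4582 -0.0546] @.072 [ 0.4614 -0.0655] encl 0.4583 -0.0553 0.0279
[337.7 152.3] c@.08 [ 0.4396 -0.2094] @.072 [ 0.4425 -0.223 ] encl 0.4389 -0.2094 0.0231
side dark
[127. 282.] encl 0.6577 0.1892 0.0216 rect [658.1 189.7] [30.7 42.9] 47.1
[263. 273.] encl 0.4731 0.0859 0.0475 rect [473.3  86.2] [85.1 92.5] 23.7
[167. 249.] encl 0.644 0.0997 0.0383 rect [644.2  99.8] [66.5 72.3] 23.7
[229. 192.] encl 0.6222 -0.0902 0.0602 rect [621.6 -91.8] [87.1 89.2] 69.5
[263. 160.] encl 0.61 -0.2322 0.062 rect [ 608.6 -230.9] [ 68.9 109.6] 50.6
vial [203. 286.] [0.536 0.166]
vial [403.  41.] [ 0.453 -1.15 ]
weight [[0.54717847 0.00596033]]
```

View pics/zoom.png

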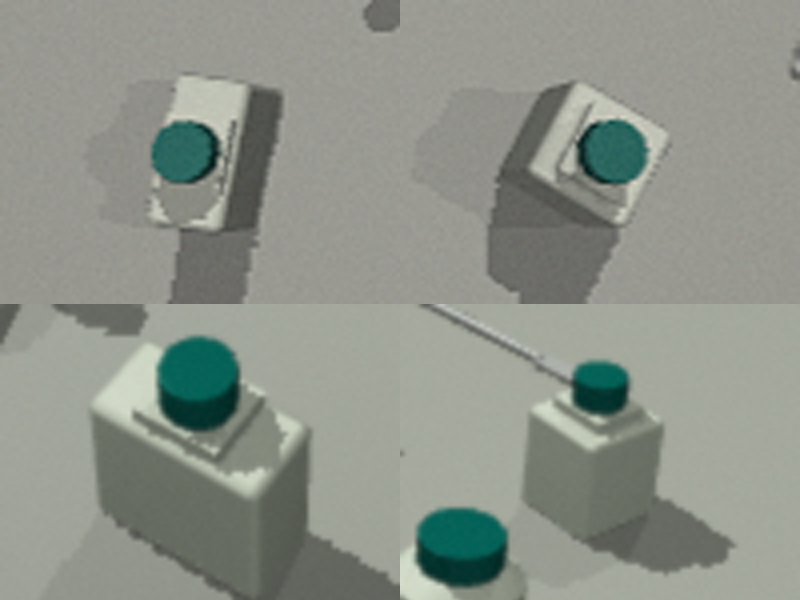

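```bash
python3 - <<'E'
from h import *
K,T=cal("top")
for nm,o,q in(("obl",(66,235),[(180,75),(250,83),(222,230),(150,222)]),("sq",(322,228),[(175,82),(268,133),(225,225),(130,165)])):
    # zoom px -> image px
    w=toplane((np.array(q)-1.5)/4+o,K,T,.058)
    d=np.diff(np.vstack([w,w[:1]]),axis=0)
    print(nm,np.round(w.mean(0),4),np.round(np.linalg.norm(d,axis=1)*1000),np.round(np.degrees(np.arctan2(d[:,1],d[:,0])),1))
# mask-based: bright top face
im=cv2.imread("pics/top0.png"); g=im.max(2)
for nm,(x,y) in(("obl",(116,273)),("sq",(372,266))):
    print(nm,np.percentile(g[y-20:y+20,x-20:x+20],[20,50,80,95]))
    for th in (178,185,195,205):
        m=np.zeros(g.shape,bool); m[y-22:y+22,x-22:x+22]=((g>th)|teal(im))[y-22:y+22,x-22:x+22]
        b=blobs(m,100)
        if b:
            c=max(b,key=cv2.contourArea); ra=cv2.minAreaRect((toplane(c[:,0],K,T,.058)*1000).astype(np.float32)); print(th,np.round(ra[0],1),np.round(ra[1],1),round(ra[2],1))
E
```

```text
obl [0.4429 0.2309] [31. 64. 31. 64.] [-98.  171.2  82.2  -9.1]
sq [ 0.4433 -0.2204] [47. 46. 49. 43.] [-120.7  149.9   55.9  -32.7]
obl [ 95. 142. 156. 195.]
178 [452.9 233.3] [29.4 47.2] 70.3
185 [452.7 233.4] [29.4 46.6] 70.3
195 [448.3 235.7] [27.1 37.3] 67.1
205 [443.2 238.3] [26.4 22.3] 88.5
sq [ 99. 149. 158. 195.]
178 [ 443.6 -221. ] [45.4 44.9] 58.2
185 [ 443.  -221.1] [44.7 44.5] 58.7
195 [ 446.4 -223.6] [40.8 35. ] 58.4
205 [ 443.  -225.8] [27.  26.8] 85.2
```

```bash
cat > d.py <<'E'
# usage: d.py x y z jawdir_deg -> total offset/twist in move units
import sys,numpy as np
from workcell import robot
s=robot.read_state(); R=np.array(s["ee_rot"]); x,y,z,j=map(float,sys.argv[1:])
yaw=np.degrees(np.arctan2(R[1,0],R[0,0])); 
t=(yaw-90-j+90)%180-90   # about tool z (down): positive lowers yaw
print("pos",np.round(s["tcp_pos"],4),"jaw",round(yaw-90,1),"q6",round(s["qpos"][5],2),"w",round(s["width"],4),"t",round(s["time_s"],1),"F",np.round(s["force"],1))
d=R.T@(np.array([x,y,z])-s["tcp_pos"])/.04
print("offset",np.round(d,2),"mm",round(np.linalg.norm(d)*40),"twistz",round(t/8,2))
E
python3 d.py 0.461 -0.064 0.12 -72.4
```

```text
pos [ 0.1666 -0.524   0.2383] jaw -72.4 q6 -0.22 w 0.0883 t 0.1 F [ 0.3 -0.8 -1.1]
offset [10.5  -8.73  2.97] mm 559 twistz 0.0
```

```bash
python3 -m jog '{"fingers":[1,1,1,1,1,1,1,1,1,1,1,1,1,1,1,1],"offset":[[0.8,-0.66,0],[1.6,-1.33,0],[2.4,-2,0.2],[3.2,-2.7,0.4],[4,-3.3,0.6],[4.8,-4,0.8],[5.6,-4.6,1],[6.4,-5.3,1.2],[7.2,-6,1.5],[8,-6.6,1.8],[8.8,-7.3,2.1],[9.6,-8,2.5],[10.5,-8.73,2.9],[10.5,-8.73,2.97],[10.5,-8.73,2.97],[10.5,-8.73,2.97]],"twist":[[0,0,0],[0,0,0],[0,0,0],[0,0,0],[0,0,0],[0,0,0],[0,0,0],[0,0,0],[0,0,0],[0,0,0],[0,0,0],[0,0,0],[0,0,0],[0,0,0],[0,0,0],[0,0,0]]}'; python3 d.py 0.461 -0.064 0.028 -72.4; python3 -c "
from h import *
cv2.imwrite('pics/w1.png',optics.read_camera('wrist'))"
```

```text
time_s: 1.75
tcp_pos: [0.4608, -0.0646, 0.1202]
ee_rot: [[0.953, 0.302, 0.0], [0.302, -0.953, 0.001], [0.0, -0.001, -1.0]]
force: [-0.1, -0.1, -0.9]
width: 0.0879
pos [ 0.4608 -0.0646  0.1202] jaw -72.4 q6 0.87 w 0.0879 t 1.8 F [-0.1 -0.1 -0.9]
offset [ 0.01 -0.01  2.31] mm 92 twistz -0.0
```

View pics/w1.png

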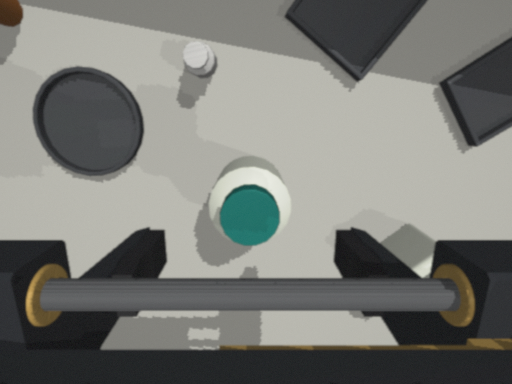

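The wide bottle's cap at (250,215) is centred between the fingers, and the wide tray shows at (89,121). I'll cross-check against the wrist view, then descend and close.

```bash
python3 -c "
from h import *
K,T=cal('wrist')
print(toplane([[250,215]],K,T,.08),toplane([[89,121]],K,T,.011))"
python3 -m jog '{"fingers":[1,1,1,1,1,1,1,1,0,0,0,0,0,0,0,0],"offset":[[0,0,0.5],[0,0,1],[0,0,1.4],[0,0,1.8],[0,0,2.1],[0,0,2.3],[0,0,2.3],[0,0,2.3],[0,0,2.3],[0,0,2.3],[0,0,2.3],[0,0,2.3],[0,0,2.3],[0,0,2.3],[0,0,2.3],[0,0,2.3]],"twist":[[0,0,0],[0,0,0],[0,0,0],[0,0,0],[0,0,0],[0,0,0],[0,0,0],[0,0,0],[0,0,0],[0,0,0],[0,0,0],[0,0,0],[0,0,0],[0,0,0],[0,0,0],[0,0,0]]}'; python3 d.py 0.475 0.082 0.032 -72.4
```

```text
[[ 0.46386967 -0.06489777]] [[0.47860188 0.07766476]]
time_s: 3.4
tcp_pos: [0.4609, -0.0648, 0.0286]
ee_rot: [[0.954, 0.301, 0.001], [0.301, -0.954, 0.001], [0.001, -0.0, -1.0]]
force: [-0.7, 0.6, 5.4]
width: 0.059
pos [ 0.4609 -0.0648  0.0286] jaw -72.5 q6 0.87 w 0.059 t 3.4 F [-0.7  0.6  5.4]
offset [ 1.44 -3.39 -0.08] mm 148 twistz -0.01
```

```bash

python3 -m jog '{"fingers":[0,0,0,0,0,0,0,0,0,0,0,0,0,0,0,0,0,0],"offset":[[0,0,-0.3],[0,0,-0.7],[0,0,-1],[0.15,-0.3,-1],[0.3,-0.7,-1],[0.45,-1.1,-1],[0.6,-1.5,-1],[0.8,-1.9,-1],[1,-2.3,-1],[1.2,-2.7,-1],[1.3,-3.1,-1],[1.42,-3.35,-1],[1.42,-3.35,-1],[1.42,-3.35,-1],[1.42,-3.35,-0.7],[1.42,-3.35,-0.45],[1.42,-3.35,-0.3],[1.42,-3.35,-0.3]],"twist":[[0,0,0],[0,0,0],[0,0,0],[0,0,0],[0,0,0],[0,0,0],[0,0,0],[0,0,0],[0,0,0],[0,0,0],[0,0,0],[0,0,0],[0,0,0],[0,0,0],[0,0,0],[0,0,0],[0,0,0],[0,0,0]]}'; python3 d.py 0.475 0.082 0.0318 -72.4; python3 -c "
from h import *
cv2.imwrite('pics/s1.png',np.hstack([optics.read_camera('side')[150:384,:400],optics.read_camera('top')[150:384,100:400]]))"
```

```text
time_s: 5.2
tcp_pos: [0.4743, 0.0797, 0.0398]
ee_rot: [[0.954, 0.301, -0.001], [0.301, -0.954, 0.001], [-0.001, -0.001, -1.0]]
force: [0.2, -0.2, -2.4]
width: 0.0588
pos [0.4743 0.0797 0.0398] jaw -72.5 q6 1.18 w 0.0588 t 5.2 F [ 0.2 -0.2 -2.4]
offset [ 0.03 -0.05  0.2 ] mm 8 twistz -0.01
```

View pics/s1.png

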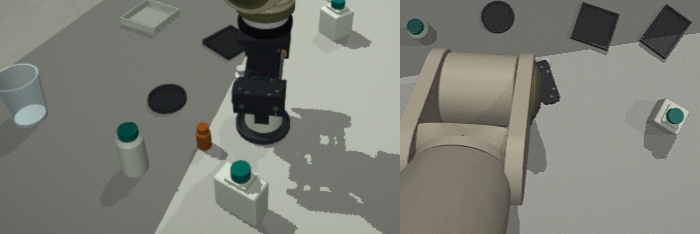

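The bottle hangs centred over the wide tray (side inset about (263,120)). I lower it, release and rise.

```bash

python3 -m jog '{"fingers":[0,0,0,0,1,1,1,1,1,1,1,1,1,1],"offset":[[0,-0.02,0.08],[0,-0.02,0.15],[0,-0.02,0.2],[0,-0.02,0.2],[0,-0.02,0.2],[0,-0.02,0.2],[0,-0.02,0.2],[0,-0.02,0.2],[0,-0.02,0],[0,-0.02,-0.5],[0,-0.02,-1],[0,-0.02,-1.8],[0,-0.02,-2.5],[0,-0.02,-2.5]],"twist":[[0,0,0],[0,0,0],[0,0,0],[0,0,0],[0,0,0],[0,0,0],[0,0,0],[0,0,0],[0,0,0],[0,0,0],[0,0,0],[0,0,0],[0,0,0],[0,0,0]]}'; python3 d.py 0.6115 0.2335 0.14 -72.4;  python3 -c "
from h import *
cv2.imwrite('pics/w2.png',optics.read_camera('wrist'))"
```

```text
time_s: 6.7
tcp_pos: [0.476, 0.0805, 0.1444]
ee_rot: [[0.954, 0.301, 0.008], [0.301, -0.954, 0.0], [0.007, 0.002, -1.0]]
force: [0.7, 0.5, -0.4]
width: 0.0878
pos [0.476  0.0805 0.1444] jaw -72.5 q6 1.19 w 0.0878 t 6.7 F [ 0.7  0.5 -0.4]
offset [ 4.38 -2.63  0.14] mm 204 twistz -0.01
```

View pics/w2.png

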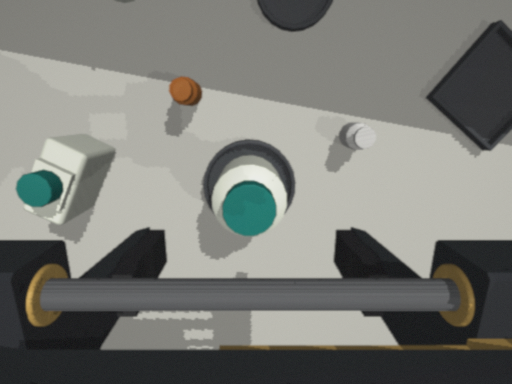

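The wide bottle stands inside its tray in the wrist view: cap (249,208), tray rim around (249,185). Next is the slim bottle.

```bash

python3 -m jog '{"fingers":[1,1,1,1,1,1,1,1,1],"offset":[[0.8,-0.5,0],[1.7,-1,0],[2.5,-1.5,0],[3.3,-2,0],[4,-2.4,0],[4.38,-2.63,0.1],[4.38,-2.63,0.14],[4.38,-2.63,0.14],[4.38,-2.63,0.14]],"twist":[[0,0,0],[0,0,0],[0,0,0],[0,0,0],[0,0,0],[0,0,0],[0,0,0],[0,0,0],[0,0,0]]}'; python3 d.py 0.6115 0.2335 0.028 -72.4;  python3 -c "
from h import *
K,T=cal('wrist')
im=optics.read_camera('wrist'); cv2.imwrite('pics/w3.png',im)
for c in blobs(teal(im),100):
  p=c[:,0].mean(0); print(p,toplane(p,K,T,.078))"
```

```text
time_s: 7.65
tcp_pos: [0.6098, 0.2329, 0.1373]
ee_rot: [[0.954, 0.301, 0.003], [0.301, -0.954, -0.0], [0.003, 0.001, -1.0]]
force: [-0.0, 0.3, 0.0]
width: 0.0877
pos [0.6098 0.2329 0.1373] jaw -72.5 q6 1.45 w 0.0877 t 7.7 F [-0.   0.3  0. ]
offset [ 0.04 -0.01  2.73] mm 109 twistz -0.01
[248.52884615 204.55769231] [[0.6139053  0.23417409]]
```

View pics/w3.png

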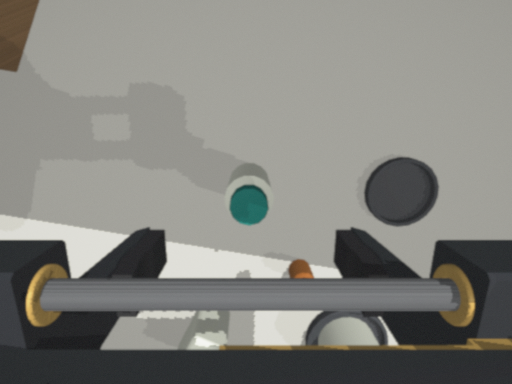

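Slim cap at (249,205) is centred, and the vial at (300,270) is well clear of the fingers.

```bash

python3 -m jog '{"fingers":[1,1,1,1,1,1,1,1,0,0,0,0,0,0,0,0,0,0],"offset":[[0.02,0,0.5],[0.04,-0.01,1],[0.04,-0.01,1.5],[0.04,-0.01,2],[0.04,-0.01,2.4],[0.04,-0.01,2.65],[0.04,-0.01,2.73],[0.04,-0.01,2.73],[0.04,-0.01,2.73],[0.04,-0.01,2.73],[0.04,-0.01,2.73],[0.04,-0.01,2.73],[0.04,-0.01,2.73],[0.04,-0.01,2.73],[0.04,-0.01,2.73],[0.04,-0.01,2.73],[0.04,-0.01,2.73],[0.04,-0.01,2.73]],"twist":[[0,0,0],[0,0,0],[0,0,0],[0,0,0],[0,0,0],[0,0,0],[0,0,0],[0,0,0],[0,0,0],[0,0,0],[0,0,0],[0,0,0],[0,0,0],[0,0,0],[0,0,0],[0,0,0],[0,0,0],[0,0,0]]}'; python3 d.py 0.645 0.0962 0.032 -72.4
```

```text
time_s: 9.5
tcp_pos: [0.6118, 0.2337, 0.0284]
ee_rot: [[0.954, 0.301, 0.004], [0.301, -0.954, 0.0], [0.004, 0.001, -1.0]]
force: [0.1, 0.5, 0.7]
width: 0.0376
pos [0.6118 0.2337 0.0284] jaw -72.5 q6 1.45 w 0.0376 t 9.5 F [0.1 0.5 0.7]
offset [-0.24  3.53 -0.09] mm 142 twistz -0.01
```

```bash

python3 -m jog '{"fingers":[0,0,0,0,0,0,0,0,0,0,0,0,0,0,0,0,0,0],"offset":[[0,0,-0.3],[0,0,-0.7],[0,0,-1],[0,0.3,-1],[0,0.7,-1],[-0.05,1.1,-1],[-0.1,1.5,-1],[-0.12,1.9,-1],[-0.15,2.3,-1],[-0.18,2.7,-1],[-0.2,3.1,-1],[-0.24,3.4,-1],[-0.24,3.53,-1],[-0.24,3.53,-1],[-0.24,3.53,-0.7],[-0.24,3.53,-0.45],[-0.24,3.53,-0.3],[-0.24,3.53,-0.3]],"twist":[[0,0,0],[0,0,0],[0,0,0],[0,0,0],[0,0,0],[0,0,0],[0,0,0],[0,0,0],[0,0,0],[0,0,0],[0,0,0],[0,0,0],[0,0,0],[0,0,0],[0,0,0],[0,0,0],[0,0,0],[0,0,0]]}'; python3 d.py 0.645 0.0962 0.0317 -72.4; python3 -c "
from h import *
cv2.imwrite('pics/s2.png',np.hstack([optics.read_camera('side')[150:384,:400],optics.read_camera('top')[100:334,100:400]]))"
```

```text
time_s: 11.3
tcp_pos: [0.6443, 0.0966, 0.039]
ee_rot: [[0.954, 0.301, 0.001], [0.301, -0.954, 0.0], [0.001, 0.0, -1.0]]
force: [-0.7, -0.2, -0.9]
width: 0.0373
pos [0.6443 0.0966 0.039 ] jaw -72.5 q6 1.23 w 0.0373 t 11.3 F [-0.7 -0.2 -0.9]
offset [0.01 0.01 0.18] mm 7 twistz -0.01
```

View pics/s2.png

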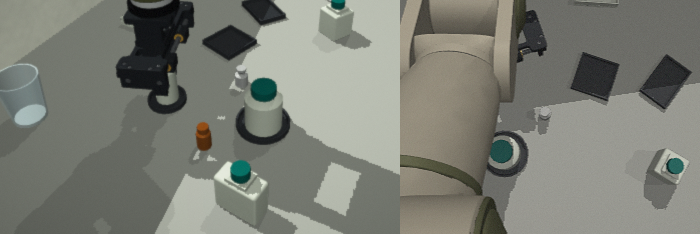

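The slim bottle is over its tray at (167,100), and the wide one stands in its own. Lowering and releasing.

```bash

python3 -m jog '{"fingers":[0,0,0,0,1,1,1,1,1,1,1,1,1,1,1],"offset":[[0,0,0.08],[0,0,0.14],[0,0,0.18],[0,0,0.18],[0,0,0.18],[0,0,0.18],[0,0,0.18],[0,0,0.18],[0,0,0],[0,0,-0.5],[0,0,-1],[0,0,-1.8],[0,0,-2.5],[0,0,-2.5],[0,0,-2.5]],"twist":[[0,0,0],[0,0,0],[0,0,0],[0,0,0],[0,0,0],[0,0,0],[0,0,0],[0,0,0],[0,0,0],[0,0,0],[0,0,0],[0,0,0],[0,0,0],[0,0,0],[0,0,0]]}'; python3 d.py 0.4426 -0.2198 0.14 58.5;python3 d.py 0.4426 -0.2198 0.14 -31.5;  python3 -c "
from h import *
cv2.imwrite('pics/w4.png',optics.read_camera('wrist'))"
```

```text
time_s: 12.9
tcp_pos: [0.6446, 0.0964, 0.1408]
ee_rot: [[0.954, 0.301, 0.005], [0.301, -0.954, 0.0], [0.005, 0.001, -1.0]]
force: [0.6, 0.5, 0.2]
width: 0.0881
pos [0.6446 0.0964 0.1408] jaw -72.5 q6 1.23 w 0.0881 t 12.9 F [0.6 0.5 0.2]
offset [-7.19  6.02 -0.  ] mm 375 twistz 6.13
pos [0.6446 0.0964 0.1408] jaw -72.5 q6 1.23 w 0.0881 t 12.9 F [0.6 0.5 0.2]
offset [-7.19  6.02 -0.  ] mm 375 twistz -5.12
```

View pics/w4.png

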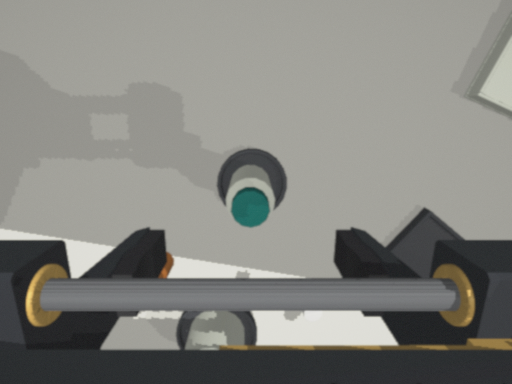

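Slim bottle is in its tray: cap (250,207), rim around (252,182). Next, the square bottle.

```bash

python3 -m jog '{"fingers":[1,1,1,1,1,1,1,1,1,1,1,1,1,1],"offset":[[-0.7,0.6,0],[-1.4,1.2,0],[-2.1,1.8,0],[-2.9,2.4,0],[-3.6,3,0],[-4.3,3.6,0],[-5,4.2,0],[-5.7,4.8,0],[-6.4,5.4,0],[-7,5.9,0],[-7.19,6.02,0],[-7.19,6.02,0],[-7.19,6.02,0],[-7.19,6.02,0]],"twist":[[0,0,-0.5],[0,0,-1],[0,0,-1.5],[0,0,-2],[0,0,-2.5],[0,0,-3],[0,0,-3.5],[0,0,-4],[0,0,-4.5],[0,0,-5],[0,0,-5.12],[0,0,-5.12],[0,0,-5.12],[0,0,-5.12]]}'; python3 d.py 0.4426 -0.2198 0.028 -31.5;  python3 -c "
from h import *
K,T=cal('wrist')
im=optics.read_camera('wrist'); cv2.imwrite('pics/w5.png',im)
for c in blobs(teal(im),100):
  p=c[:,0].mean(0); print(p,toplane(p,K,T,.078))"
```

```text
time_s: 14.35
tcp_pos: [0.4427, -0.219, 0.1388]
ee_rot: [[0.523, 0.853, 0.002], [0.853, -0.523, 0.001], [0.002, 0.001, -1.0]]
force: [0.0, 0.4, 0.5]
width: 0.0877
pos [ 0.4427 -0.219   0.1388] jaw -31.5 q6 -0.15 w 0.0877 t 14.3 F [0.  0.4 0.5]
offset [-0.02  0.01  2.77] mm 111 twistz -0.0
[250.83809524 210.07619048] [[ 0.44332812 -0.22051083]]
```

View pics/w5.png

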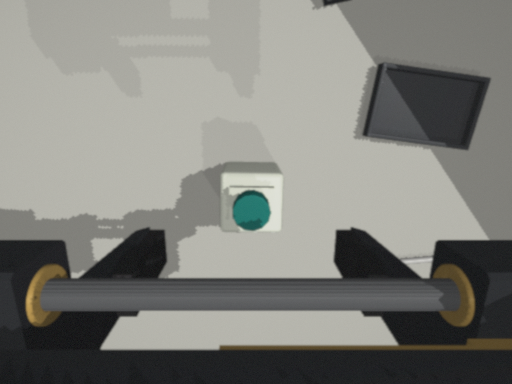

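The square bottle sits between the fingers at (251,203) with its sides parallel to the pads.

```bash

python3 -m jog '{"fingers":[1,1,1,1,1,1,1,1,0,0,0,0,0,0,0,0,0,0],"offset":[[-0.02,0.01,0.5],[-0.02,0.01,1],[-0.02,0.01,1.5],[-0.02,0.01,2],[-0.02,0.01,2.4],[-0.02,0.01,2.65],[-0.02,0.01,2.77],[-0.02,0.01,2.77],[-0.02,0.01,2.77],[-0.02,0.01,2.77],[-0.02,0.01,2.77],[-0.02,0.01,2.77],[-0.02,0.01,2.77],[-0.02,0.01,2.77],[-0.02,0.01,2.77],[-0.02,0.01,2.77],[-0.02,0.01,2.77],[-0.02,0.01,2.77]],"twist":[[0,0,0],[0,0,0],[0,0,0],[0,0,0],[0,0,0],[0,0,0],[0,0,0],[0,0,0],[0,0,0],[0,0,0],[0,0,0],[0,0,0],[0,0,0],[0,0,0],[0,0,0],[0,0,0],[0,0,0],[0,0,0]]}'; python3 d.py 0.6232 -0.0962 0.032 -20.5
```

```text
time_s: 16.2
tcp_pos: [0.4429, -0.2199, 0.0283]
ee_rot: [[0.522, 0.853, 0.002], [0.853, -0.522, 0.0], [0.002, 0.002, -1.0]]
force: [-0.8, -0.1, 5.0]
width: 0.0496
pos [ 0.4429 -0.2199  0.0283] jaw -31.5 q6 -0.15 w 0.0496 t 16.2 F [-0.8 -0.1  5. ]
offset [ 4.99  2.23 -0.08] mm 219 twistz -1.37
```

```bash

python3 -m jog '{"fingers":[0,0,0,0,0,0,0,0,0,0,0,0,0,0,0,0,0,0,0,0],"offset":[[0,0,-0.3],[0,0,-0.7],[0,0,-1],[0.3,0.15,-1],[0.8,0.35,-1],[1.3,0.58,-1],[1.8,0.8,-1],[2.3,1,-1],[2.8,1.25,-1],[3.3,1.5,-1],[3.8,1.7,-1],[4.3,1.9,-1],[4.7,2.1,-1],[4.99,2.23,-1],[4.99,2.23,-1],[4.99,2.23,-0.9],[4.99,2.23,-0.65],[4.99,2.23,-0.45],[4.99,2.23,-0.3],[4.99,2.23,-0.3]],"twist":[[0,0,0],[0,0,0],[0,0,0],[0,0,0],[0,0,-0.15],[0,0,-0.3],[0,0,-0.45],[0,0,-0.6],[0,0,-0.75],[0,0,-0.9],[0,0,-1.1],[0,0,-1.25],[0,0,-1.37],[0,0,-1.37],[0,0,-1.37],[0,0,-1.37],[0,0,-1.37],[0,0,-1.37],[0,0,-1.37],[0,0,-1.37]]}'; python3 d.py 0.6232 -0.0962 0.0317 -20.5; python3 -c "
from h import *
cv2.imwrite('pics/s3.png',np.hstack([optics.read_camera('side')[100:334,:400],optics.read_camera('top')[100:334,100:400]]))"
```

```text
time_s: 18.2
tcp_pos: [0.6225, -0.0964, 0.0395]
ee_rot: [[0.351, 0.936, 0.0], [0.936, -0.351, 0.001], [0.001, 0.0, -1.0]]
force: [-0.3, 0.9, -1.4]
width: 0.0495
pos [ 0.6225 -0.0964  0.0395] jaw -20.6 q6 0.02 w 0.0495 t 18.2 F [-0.3  0.9 -1.4]
offset [0.01 0.01 0.2 ] mm 8 twistz -0.01
```

View pics/s3.png

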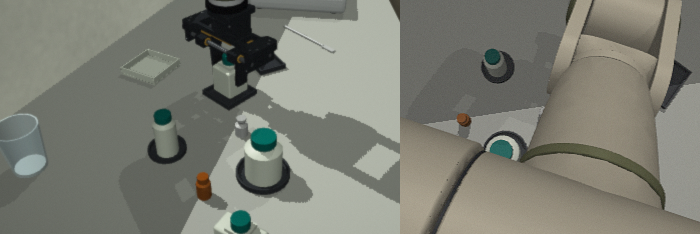

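The square bottle is aligned over the square tray at (228,85). Lowering and releasing.

```bash

python3 -m jog '{"fingers":[0,0,0,0,1,1,1,1,1,1,1,1,1,1,1],"offset":[[0,0,0.08],[0,0,0.15],[0,0,0.19],[0,0,0.19],[0,0,0.19],[0,0,0.19],[0,0,0.19],[0,0,0.19],[0,0,0],[0,0,-0.5],[0,0,-1],[0,0,-1.8],[0,0,-2.5],[0,0,-2.5],[0,0,-2.5]],"twist":[[0,0,0],[0,0,0],[0,0,0],[0,0,0],[0,0,0],[0,0,0],[0,0,0],[0,0,0],[0,0,0],[0,0,0],[0,0,0],[0,0,0],[0,0,0],[0,0,0],[0,0,0]]}'; python3 d.py 0.4426 0.2312 0.14 81.5;  python3 -c "
from h import *
cv2.imwrite('pics/w6.png',optics.read_camera('wrist'))"
```

```text
time_s: 19.8
tcp_pos: [0.6229, -0.0965, 0.1412]
ee_rot: [[0.351, 0.936, 0.003], [0.936, -0.351, 0.0], [0.001, 0.003, -1.0]]
force: [-1.1, -0.2, -0.6]
width: 0.0883
pos [ 0.6229 -0.0965  0.1412] jaw -20.5 q6 0.02 w 0.0883 t 19.8 F [-1.1 -0.2 -0.6]
offset [ 6.09 -7.1   0.02] mm 374 twistz 9.74
```

View pics/w6.png

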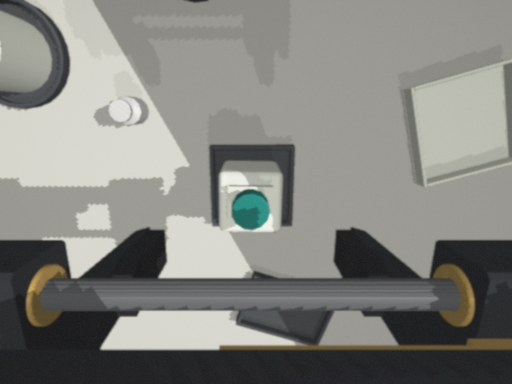

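Square bottle is in its tray: cap (250,208), rim 211–294 wide. Last one: the oblong bottle.

```bash

python3 -m jog '{"fingers":[1,1,1,1,1,1,1,1,1,1,1,1,1,1,1],"offset":[[0.6,-0.7,0],[1.2,-1.4,0],[1.8,-2.1,0],[2.4,-2.8,0],[3,-3.5,0],[3.6,-4.2,0],[4.2,-4.9,0],[4.8,-5.6,0],[5.4,-6.3,0],[5.8,-6.8,0],[6.09,-7.1,0],[6.09,-7.1,0.02],[6.09,-7.1,0.02],[6.09,-7.1,0.02],[6.09,-7.1,0.02]],"twist":[[0,0,0.8],[0,0,1.6],[0,0,2.4],[0,0,3.2],[0,0,4],[0,0,4.8],[0,0,5.6],[0,0,6.4],[0,0,7.2],[0,0,8],[0,0,8.8],[0,0,9.5],[0,0,9.74],[0,0,9.74],[0,0,9.74]]}'; python3 d.py 0.4426 0.2312 0.028 81.5;  python3 -c "
from h import *
K,T=cal('wrist')
im=optics.read_camera('wrist'); cv2.imwrite('pics/w7.png',im)
for c in blobs(teal(im),100):
  p=c[:,0].mean(0); print(p,toplane(p,K,T,.078))"
```

```text
time_s: 21.35
tcp_pos: [0.4418, 0.2313, 0.1387]
ee_rot: [[0.989, -0.146, -0.0], [-0.146, -0.989, 0.0], [-0.0, -0.0, -1.0]]
force: [-0.3, -0.5, 0.3]
width: 0.0881
pos [0.4418 0.2313 0.1387] jaw -98.4 q6 1.96 w 0.0881 t 21.4 F [-0.3 -0.5  0.3]
offset [0.02 0.   2.77] mm 111 twistz 0.01
[248.10204082 207.26530612] [[0.44379486 0.23149747]]
[465.00540541 130.04324324] [[0.47608371 0.08077533]]
```

View pics/w7.png

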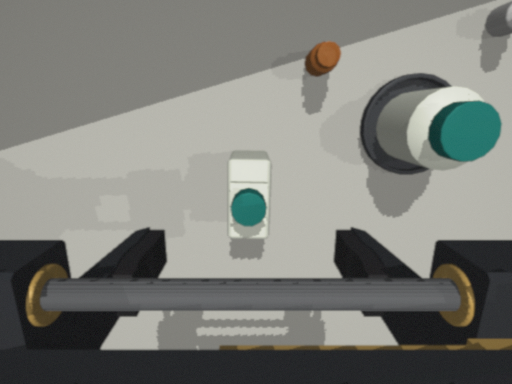

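The oblong bottle at (249,200) is centred with its long sides parallel to the pads.

```bash

python3 -m jog '{"fingers":[1,1,1,1,1,1,1,1,0,0,0,0,0,0,0,0,0,0],"offset":[[0.02,0,0.5],[0.02,0,1],[0.02,0,1.5],[0.02,0,2],[0.02,0,2.4],[0.02,0,2.65],[0.02,0,2.77],[0.02,0,2.77],[0.02,0,2.77],[0.02,0,2.77],[0.02,0,2.77],[0.02,0,2.77],[0.02,0,2.77],[0.02,0,2.77],[0.02,0,2.77],[0.02,0,2.77],[0.02,0,2.77],[0.02,0,2.77]],"twist":[[0,0,0],[0,0,0],[0,0,0],[0,0,0],[0,0,0],[0,0,0],[0,0,0],[0,0,0],[0,0,0],[0,0,0],[0,0,0],[0,0,0],[0,0,0],[0,0,0],[0,0,0],[0,0,0],[0,0,0],[0,0,0]]}'; python3 d.py 0.610 -0.2368 0.032 50.9
```

```text
time_s: 23.2
tcp_pos: [0.4427, 0.2313, 0.0281]
ee_rot: [[0.989, -0.146, 0.0], [-0.146, -0.989, 0.001], [0.0, -0.001, -1.0]]
force: [-0.5, 0.8, 1.2]
width: 0.0338
pos [0.4427 0.2313 0.0281] jaw -98.4 q6 1.96 w 0.0338 t 23.2 F [-0.5  0.8  1.2]
offset [ 5.85 10.96 -0.1 ] mm 497 twistz 3.84
```

```bash

python3 -m jog '{"fingers":[0,0,0,0,0,0,0,0,0,0,0,0,0,0,0,0,0,0,0,0],"offset":[[0,0,-0.4],[0,0,-1],[0,0,-1.6],[0,0,-2.2],[0,0,-2.8],[0,0,-3],[0.2,0.4,-3],[0.6,1.1,-3],[1,1.9,-3],[1.4,2.6,-3],[1.8,3.4,-3],[2.2,4.1,-3],[2.6,4.9,-3],[3,5.6,-3],[3.4,6.4,-3],[3.8,7.1,-3],[4.2,7.9,-3],[4.6,8.6,-3],[4.8,9,-3],[4.8,9,-3]],"twist":[[0,0,0],[0,0,0],[0,0,0],[0,0,0],[0,0,0],[0,0,0],[0,0,0.3],[0,0,0.6],[0,0,0.9],[0,0,1.2],[0,0,1.5],[0,0,1.8],[0,0,2.1],[0,0,2.4],[0,0,2.7],[0,0,3],[0,0,3.3],[0,0,3.6],[0,0,3.84],[0,0,3.84]]}'; python3 d.py 0.610 -0.2368 0.032 50.9
```

```text
time_s: 25.2
tcp_pos: [0.5799, -0.1546, 0.1467]
ee_rot: [[0.774, -0.633, -0.001], [-0.633, -0.774, 0.001], [-0.001, -0.0, -1.0]]
force: [-0.7, 0.6, -2.2]
width: 0.0339
pos [ 0.5799 -0.1546  0.1467] jaw -129.3 q6 1.8 w 0.0339 t 25.2 F [-0.7  0.6 -2.2]
offset [1.89 1.11 2.86] mm 144 twistz -0.03
```

```bash

python3 -m jog '{"fingers":[0,0,0,0,0,0,0,0,0,0,0,0,0,0],"offset":[[0.5,0.3,0],[1.1,0.65,0],[1.6,0.95,0],[1.89,1.11,0],[1.89,1.11,0.1],[1.89,1.11,0.5],[1.89,1.11,1],[1.89,1.11,1.5],[1.89,1.11,1.9],[1.89,1.11,2.2],[1.89,1.11,2.45],[1.89,1.11,2.6],[1.89,1.11,2.65],[1.89,1.11,2.65]],"twist":[[0,0,0],[0,0,0],[0,0,0],[0,0,0],[0,0,0],[0,0,0],[0,0,0],[0,0,0],[0,0,0],[0,0,0],[0,0,0],[0,0,0],[0,0,0],[0,0,0]]}'; python3 d.py 0.610 -0.2368 0.0315 50.9; python3 -c "
from h import *
cv2.imwrite('pics/s4.png',np.hstack([optics.read_camera('side')[60:324,:400],optics.read_camera('top')[100:364,100:500]]))"
```

```text
time_s: 26.6
tcp_pos: [0.6103, -0.2368, 0.0407]
ee_rot: [[0.774, -0.633, -0.001], [-0.633, -0.774, 0.001], [-0.001, -0.0, -1.0]]
force: [-0.7, 0.4, -1.7]
width: 0.0339
pos [ 0.6103 -0.2368  0.0407] jaw -129.3 q6 1.71 w 0.0339 t 26.6 F [-0.7  0.4 -1.7]
offset [-0.    0.01  0.23] mm 9 twistz -0.03
```

View pics/s4.png

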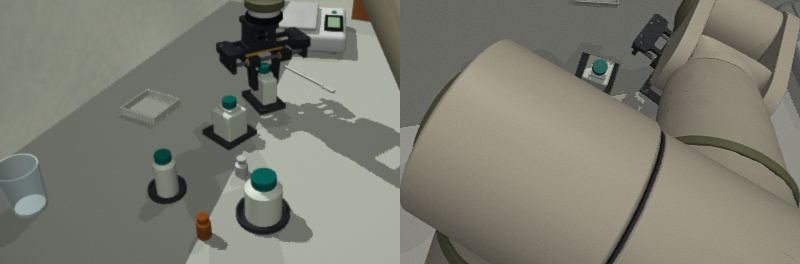

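The oblong bottle is over its tray at (264,92), and the other three stand in theirs. Lowering and releasing.

```bash

python3 -m jog '{"fingers":[0,0,0,0,0,1,1,1,1,1,1,1,1,1,1,1],"offset":[[0,0,0.08],[0,0,0.15],[0,0,0.2],[0,0,0.23],[0,0,0.23],[0,0,0.23],[0,0,0.23],[0,0,0.23],[0,0,0.23],[0,0,0],[0,0,-0.5],[0,0,-1],[0,0,-1.8],[0,0,-2.5],[0,0,-3],[0,0,-3]],"twist":[[0,0,0],[0,0,0],[0,0,0],[0,0,0],[0,0,0],[0,0,0],[0,0,0],[0,0,0],[0,0,0],[0,0,0],[0,0,0],[0,0,0],[0,0,0],[0,0,0],[0,0,0],[0,0,0]]}'; python3 d.py 0.36 -0.36 0.25 50.9;  python3 -c "
from h import *
cv2.imwrite('pics/w8.png',optics.read_camera('wrist'))"
```

```text
time_s: 28.3
tcp_pos: [0.6114, -0.2375, 0.1649]
ee_rot: [[0.774, -0.633, 0.006], [-0.633, -0.774, -0.003], [0.006, -0.001, -1.0]]
force: [0.2, 0.0, 0.6]
width: 0.0883
pos [ 0.6114 -0.2375  0.1649] jaw -129.3 q6 1.71 w 0.0883 t 28.3 F [0.2 0.  0.6]
offset [-2.91  6.35 -2.15] mm 292 twistz -0.03
```

View pics/w8.png

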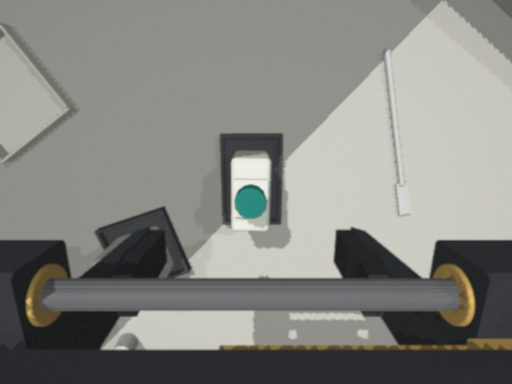

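The oblong bottle sits in its tray: cap (250,201), rim 221–283 wide. I back the arm out of the top view for a final check.

```bash

python3 -m jog '{"fingers":[1,1,1,1,1,1,1,1,1,1,1,1],"offset":[[-0.2,0.3,-0.5],[-0.4,0.8,-1],[-0.7,1.5,-1.5],[-1,2.2,-2],[-1.4,3,-2.15],[-1.8,3.8,-2.15],[-2.1,4.6,-2.15],[-2.5,5.5,-2.15],[-2.8,6.1,-2.15],[-2.91,6.35,-2.15],[-2.91,6.35,-2.15],[-2.91,6.35,-2.15]],"twist":[[0,0,0],[0,0,0],[0,0,0],[0,0,0],[0,0,0],[0,0,0],[0,0,0],[0,0,0],[0,0,0],[0,0,0],[0,0,0],[0,0,0]]}'; python3 - <<'E'
from h import *
for n in("top","side"):
    im=optics.read_camera(n); K,T=cal(n); cv2.imwrite(f"pics/{n}9.png",im); h=cv2.cvtColor(im,cv2.COLOR_BGR2HSV)
    for c in blobs(teal(im),40):
        m=cv2.moments(c); p=[m['m10']/m['m00'],m['m01']/m['m00']]
        print(n,np.round(p),np.round(toplane(p,K,T,.083 if n=="top" else .0765)[0],4))
    for c in blobs((h[...,0]<15)&(h[...,1]>140)&(h[...,2]>60),40): print("vial",np.round(c[:,0].mean(0)))
E
```

```text
time_s: 29.55
tcp_pos: [0.3603, -0.3594, 0.2476]
ee_rot: [[0.774, -0.633, 0.002], [-0.633, -0.774, -0.0], [0.002, -0.001, -1.0]]
force: [0.4, 0.8, 0.4]
width: 0.0883
top [201. 251.] [0.4747 0.0806]
top [375. 172.] [ 0.608  -0.2337]
top [299. 167.] [ 0.6211 -0.0963]
top [192. 156.] [0.6444 0.0962]
vial [163. 219.]
side [263. 239.] [0.4746 0.0818]
side [162. 216.] [0.6461 0.0964]
side [229. 162.] [ 0.6224 -0.097 ]
side [263. 132.] [ 0.6096 -0.2361]
vial [203. 286.]
vial [401.  45.]
```

View pics/top9.png

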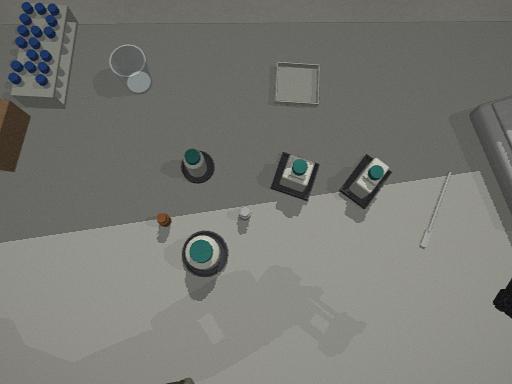

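View pics/side9.png

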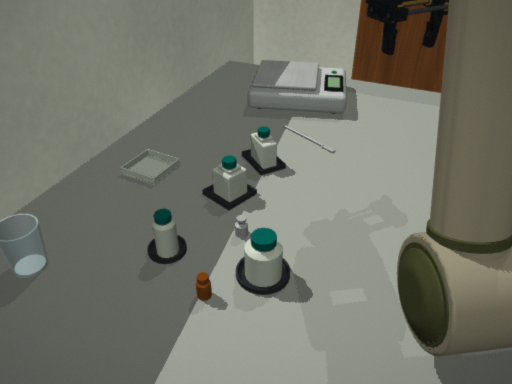

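All four bottles stand in their matching trays within about 4 mm. The vial at (163,219) and the weight at (245,214) have not moved. Handing in.

```bash
python3 -c "
from workcell import workorder
print(workorder.close_job())"
```

```text
the job is handed in; nothing more can be done
None
```

I put all four bottles into their matching trays, each carried upright, set down at about floor height before release, and handed the job in after about 30 s of the 99 s limit. The hand-in reported no verdict.

- **Position:** in the final top and side pictures each cap lies within about 4 mm of its tray centre, against the 15 mm allowed. The largest gap between the two views was for the oblong bottle: (0.608, -0.234) from above and (0.610, -0.236) from the side.
- **Upright and flat:** all four look upright and seated inside the lip in the pictures. I did not measure tilt or height separately.
- **Bystanders:** the vial and the check weight are at the same pixels as at the start.
- **Robot:** the gripper is open and clear of everything.
- **Disagreement:** above the wide and slim bottles the wrist camera read positions about 2–3 mm further in x than the fixed cameras. Applied to both bottle and tray, it made no difference to the placing.

No check failed.

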